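# Prove the arrest of a lens balance with a spring probe

### The arm

A 6-joint arm with a two-finger parallel gripper is mounted at the origin on the work surface. World frame = base frame: x ahead of the robot, y to its left, z up, the work surface at z = 0. Lengths are in mm, angles in rad, forces in N, time in s.
With the tool pointing down it reaches from about 275 to 1000 mm from the base axis. Payload 8.4 kg.
Tool frame: the origin (TCP) lies midway between the tips of the shut fingers; the grasp point (between the pads) lies 19 mm behind it (r.grip_point_offset is the distance from the TCP to the grasp point, in mm); z points along the fingers, y is the line along which they close (so a half turn about z gives the same grasp; the last joint's range is limited). The gripper opens to 85 mm and grips with 20 to 120 N. Pads are 22 mm wide; open, the fingers measure 114 mm over their backs; the gripper's body (76 mm by 85 mm) begins 54 mm behind the grasp point. The pads swing forward as they close: fully open they stand 13 mm farther back than shut.
Start: joints at [1.182, 0.353, 1.633, -0, 1.155, -0.002], TCP at [235.765, 578.829, 231.281] pointing down, gripper open.
Joint ranges: [-2.63, 2.63], [-0.92, 2.1], [0.06, 2.66], [-1.3, 4.44], [0, 2.69], [-3.02, 3.02]. Speed limits (rad/s): [2.22, 2.22, 2.79, 3.14, 3.14, 3.14].

### API

Orientations are given as [roll, pitch, yaw] about the fixed x, y, z axes, in that order (R = Rz(yaw) Ry(pitch) Rx(roll)).
In Python, from rig import r gives the robot as it stands. The module is installed in compiled form; this text tells all that it offers.
- The arm moves only by the shell command python3 -m creep 'ROWS' [FORCE]. ROWS is text: rows parted by semicolons, each of 7 numbers parted by spaces: the turn, a rotation vector about the tool's x, y, z in degrees, then the shift along the tool's x, y, z in m, then the closure in counts, from 0 (fully open) to 255 (shut). A call has 1 to 8 rows; each row is the pose to reach, as a shift and turn from the pose commanded when the call began, along the tool's axes at that moment; what a row does not reach only later rows make up. A row lasts 1/8 s, in which the tool goes at most 62.5 mm and 10.7 degrees, less where a joint would pass 70% of its speed; a pose out of reach is approached as far as the arm can. A call with a gripper value outside its range is refused whole. The fingers move at their own pace and stop on an object; FORCE is the grip in N (left out, the last holds). Time passes only in rows, so rows that repeat a pose let the fingers close. It gives the time, the measured TCP pose, the force, the opening and the grip force at its end, in the units of the state.
- r.sense(): the state, without advancing time (a new reading comes with each control period).
- r.grab_frame(name): name is "side" or "top" or "wrist"; returns a dict with "img" (400x640x3 uint8, red, green, blue), "range_z" (400x640 float32, mm along the optical axis (not along the pixel's ray), 0 where there is no reading), "K" (3x3 intrinsics, pixels), "world_from_camera" (4x4, takes a point from camera to world coordinates). Camera axes: x right, y up, looking along -z (the intrinsics and any distortion apply to the point x, -y, -z); pixel columns grow to the right and rows downward; lengths in mm; the calibration is good to about 2 mm. A picture is of the moment at which its call begins.
- r.sign_off(): hands the job in; it is judged then, once.
The state is a dict: "clock": time; "qpos": joint angles; "qvel": joint speeds; "joint_efforts": joint torques, N m; "eef_pos": TCP position; "tcp_rot": TCP orientation; "contact_force": force on the tool from outside, world axes, zero at the start; "wrist_torque": the same for the moment, N m; "opening": opening from 0.0 (shut) to 1.0 (fully open); "grasp_force": force on a finger pad.
Only numpy, scipy, OpenCV 4.12 (cv2) and the standard library are available. Lean on these libraries where they do the work, as an engineer would, in place of code of your own. Each camera call takes 0.05 s, during which the arm holds its last target. There are 200 camera calls.

### The job

Check that the arrest of the little lens balance still holds: swing its red-knobbed lever fully over so that the pan end of the beam sinks, then swing the lever fully back so that the beam is lifted level and arrested again. Then take the yellow test probe out of its block and, holding it upright, press its spring tip gently on the red dot in the middle of the pan until the tip is pushed about half-way in; finish while still holding it there, with the beam staying level and arrested. Leave the lens, hood, filter wrench, loose cap and bowl where they are.

Things in the scene. Friction and masses are not known exactly. Their poses are not given: they have to be found in the camera images.
- scale: Lens balance, fixed: dark grey base plate 150 x 320 x 15 mm (x -85 to +65), two aluminium cheeks rising to 130 mm at the beam's pivot (115 mm up), two of 83 mm at the lever's shaft. Origin on the table under the pivot. y runs along the beam (236 x 16 x 12 mm, at x = 0) to the white pan, z up; the lever is on the -x side. Brass counterweight, 36 mm across, at the other end.
- beam (a joint): Beam angle, rad: 0 level (arrested), grows as the pan end sinks, stop at 0.2. The pan end is the heavier, so the beam sinks by itself once the lever frees it; the lever's brass cam lifts it and carries it when arrested.
- dot (a point): Centre of the red dot (14 mm across) on top of the white round pan (60 mm across, 5 mm thick). It lies 110 mm from the beam's pivot along the balance's y axis and, with the beam level, 130 mm above the table.
- arrest (a joint): Arrest lever angle, rad: 0 = arrested (lever leans 0.5 rad towards the pan end, +y of the balance), 1.0 = fully released (leans 0.5 rad the other way); stops at both ends. It stays where it is left; pushing the knob sideways takes about 1 to 5 N, more if fast. The beam is as good as level below about 0.2.
- lever_knob (a point): Centre of the lever's red ball knob, 20 mm across, 85 mm from the lever's shaft, on a 9 mm thick rod; about 145 mm above the table at either end of its swing and 155 mm half-way.
- lever_pivot (a point): Point on the lever's shaft axis in the plane in which the knob swings: 70 mm above the table, at x = -65 mm, y = +65 mm in the balance's frame. The shaft runs along the balance's x axis, so the knob swings in its y-z plane. The knob's plane is 35 mm in front of the edge of the pan.
- holder: Fixed grey block 70 x 70 x 85 mm high with an upright through hole 15 mm wide in the middle, in which the probe stands. Origin at the centre of its underside.
- probe: Spring-tipped test probe, about 100 g, upright in the block, tip down. Origin on its axis at the underside of its black collar (28 mm across, 6 mm thick), resting on the block's top, 85 mm up; z up. Yellow square grip 16 x 16 mm from z = 6 to 70 mm, sides along x and y (within 0.05 rad of the block's); steel nose 12 mm across down to z = -60 mm, then the brass tip.
- probe_tip (a point): End of the brass spring tip (6 mm ball), 76 mm below the probe's origin when the tip is fully out.
- plunger (a joint): How far the spring tip is pushed in, m: 0 fully out, 0.012 fully in. The spring begins to give at about 1.5 N, takes about 3.3 N at half-way and 5 N at the end.
- lens: Black lens standing upright, 76 mm across, 100 mm high; origin at the centre of its underside. Leave alone.
- hood: White lens hood, open ring up to 86 mm across, 45 mm high; origin at the centre of its underside. Leave alone.
- wrench: Red plastic filter wrench lying flat, a 86 mm loop with a handle along its +x, 12 mm thick; origin at the loop's centre. Leave alone.
- bowl: Grey ceramic bowl 110 mm across, 42 mm high, with two black caps in it; origin at the centre of its underside. Leave alone.
- cap_b: Black lens cap on the table, 52 mm across, 10 mm thick. Leave alone.

How it is judged:
By the outcome, as a careful person would: the job done as asked, in the order asked, and still so for the second after the job is handed in, while the arm keeps its last pose, push and grip.
It also fails if it takes over 54 s, if anything falls off the work surface, if the arm or the gripper's body presses on something with over 40 N, if the wrist force passes 120 N, or if a joint passes its speed limit or range.

## Working session

There is one attempt and no reset: what is moved stays moved. The work goes in short steps, Python scripts to look and compute and a shell command to move; the robot and the scene stay as the last step left them, time stands still between calls to the robot, and variables do not carry over. Pictures are saved under pics/ and viewed, at most 12 in all, crops included, and the job is handed in when it is done.

```bash
mkdir -p pics; cat > h.py <<'E'
import numpy as np, cv2
from rig import r
from scipy.spatial.transform import Rotation as R
def save(f,name,crop=None,s=1):
    im=f["img"][:,:,::-1]
    if crop: x0,y0,x1,y1=crop; im=im[y0:y1,x0:x1]
    cv2.imwrite("pics/"+name,cv2.resize(im,None,fx=s,fy=s,interpolation=cv2.INTER_CUBIC))
def world(f,u,v,z=None):
    K=f["K"];T=f["world_from_camera"];u=np.asarray(u,float);v=np.asarray(v,float)
    if z is None: z=f["range_z"][v.astype(int),u.astype(int)]
    p=np.stack([(u-K[0,2])/K[0,0]*z,-(v-K[1,2])/K[1,1]*z,-z+0*u],-1)
    return p@T[:3,:3].T+T[:3,3]
def onplane(f,u,v,h):
    a=world(f,u,v,np.float64(1.));c=f["world_from_camera"][:3,3];d=a-c
    return c+d*((h-c[2])/d[...,2:3])
E
python3 - <<'E'
from h import *
import pickle
s=r.sense();print({k:np.round(v,3) for k,v in s.items()},r.grip_point_offset)
for n in("side","top"):
    f=r.grab_frame(n);save(f,n+"0.png");pickle.dump(f,open(n+"0.pkl","wb"));print(n,f["K"],np.round(f["world_from_camera"],3))
    print(R.from_matrix(np.eye(3)) and [k for k in f])
E
```

```text
{'clock': np.float64(0.0), 'qpos': array([ 1.182,  0.354,  1.634, -0.   ,  1.155, -0.002]), 'qvel': array([ 0.   ,  0.   , -0.001, -0.001, -0.   ,  0.   ]), 'joint_efforts': array([ 1.0000e-03, -6.0525e+01, -3.4206e+01,  0.0000e+00,  9.0000e-03,
        0.0000e+00]), 'eef_pos': array([235.585, 578.395, 230.564]), 'tcp_rot': array([-3.14 ,  0.   ,  2.755]), 'contact_force': array([-0.285, -0.147, -0.51 ]), 'wrist_torque': array([-0.01 , -0.024,  0.043]), 'grasp_force': np.float64(0.0), 'opening': np.float64(0.997)} 18.700000000000003
side [[367.51402921   0.         318.79666232]
 [  0.         367.51402921 205.84720693]
 [  0.           0.           1.        ]] [[ 9.93000e-01  9.00000e-02 -7.70000e-02  5.24491e+02]
 [-1.18000e-01  6.62000e-01 -7.41000e-01 -6.91068e+02]
 [-1.60000e-02  7.44000e-01  6.68000e-01  7.85006e+02]
 [ 0.00000e+00  0.00000e+00  0.00000e+00  1.00000e+00]]
['img', 'range_z', 'K', 'world_from_camera']
top [[483.69948288   0.         316.22803744]
 [  0.         483.69948288 199.51209872]
 [  0.           0.           1.        ]] [[-5.000000e-03  9.960000e-01 -8.800000e-02  5.188330e+02]
 [-1.000000e+00 -6.000000e-03 -1.000000e-02  4.817700e+01]
 [-1.100000e-02  8.800000e-02  9.960000e-01  1.174682e+03]
 [ 0.000000e+00  0.000000e+00  0.000000e+00  1.000000e+00]]
['img', 'range_z', 'K', 'world_from_camera']
```

View pics/side0.png

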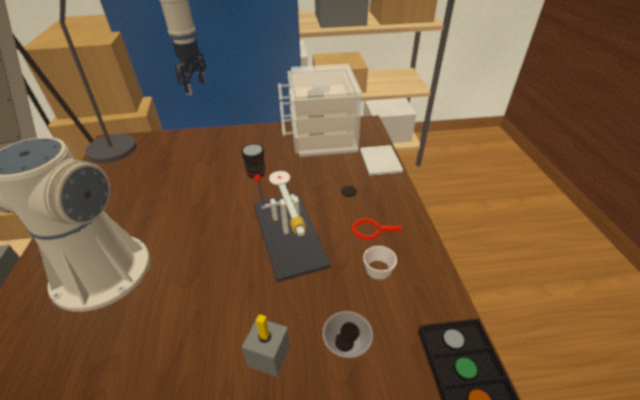

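View pics/top0.png

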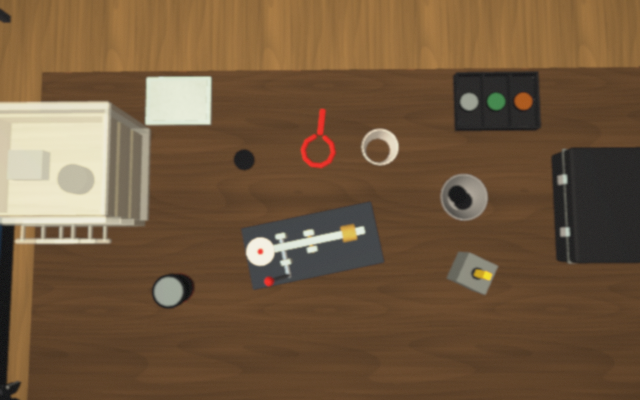

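The side view shows the balance with the pan at (279,178), the knob at (257,178) and the probe block at (265,345). In the top view the dot is at (260,251), the knob at (267,282) and the block at (473,272). I'll enlarge the top view next.

```bash
python3 - <<'E'
from h import *
import pickle
f=pickle.load(open("top0.pkl","rb"));im=f["img"]
a=cv2.resize(im[200:295,236:390],None,fx=5,fy=5,interpolation=cv2.INTER_CUBIC)[:, :770]
b=cv2.resize(im[245:300,440:505],None,fx=5,fy=5,interpolation=cv2.INTER_CUBIC)
c=np.zeros((475,770,3),np.uint8);c[:a.shape[0],:]=a[:475,:770]
cv2.imwrite("pics/crop1.png",c[:,:,::-1]);cv2.imwrite("pics/crop2.png",cv2.resize(im[245:300,440:505],None,fx=8,fy=8,interpolation=cv2.INTER_CUBIC)[:,:,::-1])
hsv=cv2.cvtColor(im,cv2.COLOR_RGB2HSV)
red=((hsv[...,0]<8)|(hsv[...,0]>172))&(hsv[...,1]>150)&(hsv[...,2]>100)
n,l,st,ce=cv2.connectedComponentsWithStats(red.astype(np.uint8))
for i in range(1,n):
    if st[i,4]>8: print(st[i],ce[i],onplane(f,*ce[i],130.),onplane(f,*ce[i],145.),world(f,*ce[i]))
E
```

```text
[300 108  36  61 741] [318.4439946  143.38461538] [734.61018536  53.4106025  130.        ] [731.51195963  53.3354527  145.        ] [ 7.61581562e+02  5.40648136e+01 -5.81396991e-01]
[259 250   3   4  10] [260.  251.2] [500.32444185 180.36862923 130.        ] [500.5901946  178.47055984 145.        ] [500.40580238 179.78753298 134.59226822]
[264 277  10  10  78] [268.57692308 281.16666667] [436.49758015 161.6660848  130.        ] [437.67978725 160.03655483 145.        ] [438.38170898 159.06904034 153.90607575]
```

View pics/crop1.png

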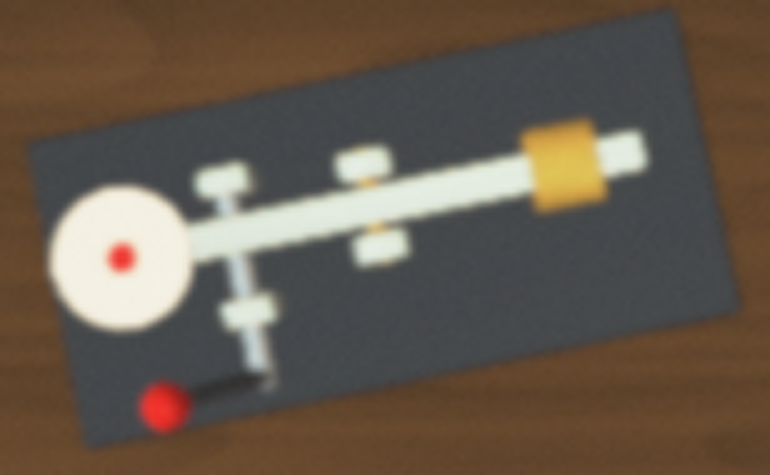

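View pics/crop2.png

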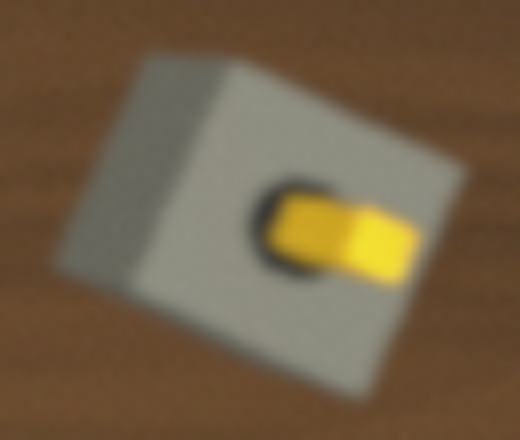

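The crops show the dot at (122,258), the knob at (163,407), the base-plate corners, the block's top corners and the grip top at (383,246).

```bash
cat >> h.py <<'E'
def tool_delta(p, Rw, s=None):
    s=s or r.sense();A=R.from_euler('xyz',s["tcp_rot"])
    return np.round(A.inv().apply(np.array(p)-s["eef_pos"])/1000,4),np.round(np.degrees((A.inv()*Rw).as_rotvec()),1)
E
python3 - <<'E'
from h import *
import pickle
f=pickle.load(open("top0.pkl","rb"))
def P(pts,s,o,h): 
    p=(np.array(pts,float)+.5)/s-.5+np.array(o); return onplane(f,p[:,0],p[:,1],h)
B=P([(28,145),(675,8),(740,305),(88,447)],5,(236,200),15.)
print(B, np.linalg.norm(np.diff(B,axis=0),axis=1))
d=P([(122,258)],5,(236,200),130.)[0];k=P([(163,407)],5,(236,200),145.)[0];e=P([(645,152)],5,(236,200),121.)[0]
print("dot",d,"knob",k,"beamend",e)
y=(B[0]+B[3]-B[1]-B[2]); y/=np.linalg.norm(y);y2=(d-e)[:2];print("yaw y-axis",np.arctan2(y[1],y[0]),np.arctan2(y2[1],y2[0]))
psi=np.arctan2(y[1],y[0]); 
yv=np.array([np.cos(psi),np.sin(psi)]);xv=np.array([yv[1],-yv[0]])
o1=d[:2]-110*yv; c=B.mean(0)[:2]; o2=c+10*xv; print("origin dot/base",o1,o2)
kl=o1-65*xv+yv*(65+85*np.sin(.5)); print("knob pred",kl, "released",o1-65*xv+yv*(65-85*np.sin(.5)))
H=P([(238,62),(467,167),(368,400),(133,285)],8,(440,245),85.);print(H,np.linalg.norm(np.diff(H,axis=0),axis=1),"ctr",H.mean(0))
h=H[1]-H[0];h2=H[2]-H[1];print("block ang",np.degrees(np.arctan2(h[1],h[0])),np.degrees(np.arctan2(h2[1],h2[0])))
g=P([(383,246)],8,(440,245),155.);print("grip top",g)
E
```

```text
[[552.40748242 240.3494196   15.        ]
 [616.52697665 -70.60296196  15.        ]
 [474.65947257 -99.36154261  15.        ]
 [409.20890989 210.59800151  15.        ]] [317.4943986  144.7530472  316.79440517]
dot [500.32444185 180.36862923 130.        ] knob [438.03060589 160.83327941 145.        ] beamend [544.88409704 -45.79268569 121.        ]
yaw y-axis 1.7765210937332407 1.765330625453331
origin dot/base [522.79487856  72.68817848] [522.98984227  72.28849611]
knob pred [437.56302139 162.93140894] released [454.21205055  83.14769188]
[[ 494.81995987 -281.86052499   85.        ]
 [ 465.47302945 -344.41621669   85.        ]
 [ 401.61459553 -314.68768803   85.        ]
 [ 433.37967448 -250.77578909   85.        ]] [69.09744488 70.43922912 71.37051959] ctr [ 448.82181483 -297.9350547    85.        ]
block ang -115.13281670697096 155.03623185844188
grip top [[ 448.62931215 -296.67250686  155.        ]]
```

```bash
python3 - <<'E'
from h import *
print(tool_delta([438,160,225],R.from_euler('xyz',[np.pi,0,1.772+np.pi/2])))
E
```

```text
(array([-0.3453, -0.3112,  0.006 ]), array([ -0.1,  -0. , -33.7]))
```

```bash
python3 -m creep '0 0 -9 -0.06 -0.03 0 0; 0 0 -18 -0.11 -0.07 0 30; 0 0 -26 -0.16 -0.11 0 60; 0 0 -33.7 -0.2 -0.16 0 90; 0 0 -33.7 -0.25 -0.21 0 95; 0 0 -33.7 -0.3 -0.26 0.006 95; 0 0 -33.7 -0.3453 -0.3112 0.006 95; 0 0 -33.7 -0.3453 -0.3112 0.006 95'
python3 - <<'E'
from h import *
f=r.grab_frame("wrist");save(f,"w1.png");print(tool_delta([438,160,136],R.from_euler('xyz',[np.pi,0,1.772+np.pi/2])),np.round(f["world_from_camera"],2),r.sense()["opening"])
E
```

```text
clock: 1.1
eef_pos: [438.5, 157.7, 225.1]
tcp_rot: [-3.141, -0.0, -2.942]
contact_force: [0.3, 0.3, 0.5]
opening: 0.627
grasp_force: 0.0
(array([0.0003, 0.0044, 0.089 ]), array([-0.1, -0. , -0.1])) [[-2.0000e-01 -9.4000e-01 -2.8000e-01  3.6894e+02]
 [ 9.8000e-01 -1.9000e-01 -6.0000e-02  1.4312e+02]
 [-0.0000e+00 -2.8000e-01  9.6000e-01  3.6745e+02]
 [ 0.0000e+00  0.0000e+00  0.0000e+00  1.0000e+00]] 0.6241081771863973
```

View pics/w1.png

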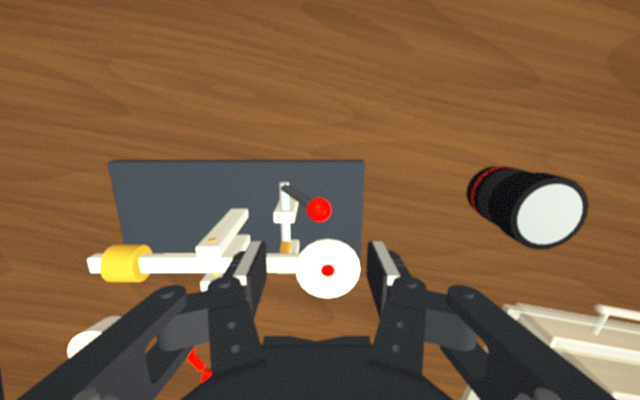

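The wrist view shows the knob at (318,209) and the dot at (328,270), with the pads straddling both in the image.

```bash
python3 - <<'E'
from h import *
f=r.grab_frame("wrist");s=r.sense();print(s["eef_pos"],s["qvel"],onplane(f,318.,209.,145.),onplane(f,328.,270.,130.))
print(tool_delta([438,160,136],R.from_euler('xyz',[np.pi,0,1.772+np.pi/2])))
E
```

```text
[438.65980575 157.78990534 225.07459699] [ 0.06023204  0.00419898 -0.00680438  0.02405298  0.00013051  0.05774191] [440.43175494 156.83970935 145.        ] [501.70123784 178.87999839 130.        ]
(array([0.0002, 0.0024, 0.0891]), array([-0. , -0. , -0.2]))
```

```bash
python3 -m creep '0 0 0 0 0 0.03 95; 0 0 0 0 0 0.06 95; 0 0 0 0 0 0.089 95; 0 0 0 0 0 0.089 95; 0 0 0 0 -0.01 0.089 95;0 0 0 0 -0.02 0.089 95; 0 0 0 0 -0.03 0.089 95; 0 0 0 0 -0.04 0.089 95'; python3 -m creep '0 0 0 0 -0.007 0 95; 0 0 0 0 -0.014 0 95; 0 0 0 0 -0.021 0 95; 0 0 0 0 -0.028 0 95; 0 0 0 0 -0.035 0 95;0 0 0 0 -0.042 0 95; 0 0 0 0 -0.047 0 95; 0 0 0 0 -0.05 0 95'
python3 - <<'E'
from h import *
import pickle
for n in("side","top"):
    f=r.grab_frame(n);pickle.dump(f,open(n+"1.pkl","wb"))
    if n=="side":save(f,"side1.png",(220,140,340,290),4)
print(r.sense()["contact_force"])
E
```

```text
clock: 2.2
eef_pos: [446.7, 120.5, 136.9]
tcp_rot: [3.141, 0.001, -2.941]
contact_force: [-0.2, 1.1, 0.4]
opening: 0.629
grasp_force: 0.8
clock: 3.2
eef_pos: [456.2, 71.9, 136.2]
tcp_rot: [3.142, -0.0, -2.94]
contact_force: [0.1, 0.5, -0.2]
opening: 0.625
grasp_force: 0.5
[-0.31414798 -0.50204525 -0.31805233]
```

View pics/side1.png

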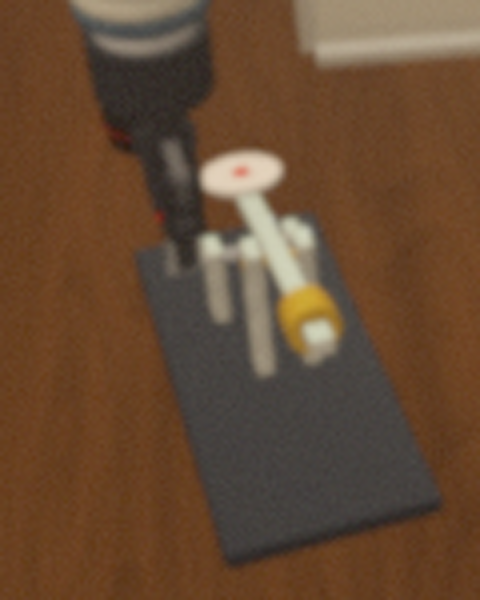

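The crop shows the gripper on the lever, with the pan at about (242,172). I can't tell yet whether it has sunk. I'll push on to the stop in small steps and check the force.

```bash
python3 -m creep '0 0 0 0 -0.003 0 95; 0 0 0 0 -0.006 0 95; 0 0 0 0 -0.008 0 95;0 0 0 0 -0.008 0 95'; cat > dot.py <<'E'
from h import *
f=r.grab_frame("top");im=f["img"];hsv=cv2.cvtColor(im,cv2.COLOR_RGB2HSV)
red=((hsv[...,0]<8)|(hsv[...,0]>172))&(hsv[...,1]>150)&(hsv[...,2]>100)
n,l,st,ce=cv2.connectedComponentsWithStats(red.astype(np.uint8))
for i in range(1,n):
    if st[i,4]>5: print(st[i,4],ce[i].round(1),np.round(world(f,*ce[i]),1))
w=(im.min(2)>190);w[:225]=0;w[275:]=0;w[:,:240]=0;w[:,285:]=0
v,u=np.nonzero(w);p=world(f,u,v);p=p[p[:,2]>90];print("pan median",np.median(p,0).round(1),len(p))
s=r.sense();print(s["contact_force"].round(2),s["eef_pos"].round(1),s["clock"])
E
python3 dot.py
```

```text
clock: 3.8
eef_pos: [457.4, 66.0, 136.1]
tcp_rot: [3.138, -0.0, -2.942]
contact_force: [-0.7, 13.8, -3.3]
opening: 0.632
grasp_force: 6.7
748 [318.5 143.4] [761.2  54.    1.7]
9 [261. 251.] [500.4 180.9 108.5]
pan median [504.7 178.7 107.7] 527
[-1.91 12.66 -2.42] [457.4  65.9 136.1] 3.85
```

The pan has sunk by 22 mm, which is the beam's stop, and the lever is at its own stop (13 N). Now I'll swing it back.

```bash
python3 -m creep '0 0 0 0 0.01 0 95; 0 0 0 0 0.025 0 95; 0 0 0 0 0.035 0 95; 0 0 0 0 0.043 0 95; 0 0 0 0 0.051 0 95;0 0 0 0 0.059 0 95; 0 0 0 0 0.067 0 95; 0 0 0 0 0.075 0 95'; python3 -m creep '0 0 0 0 0.008 0 95; 0 0 0 0 0.016 0 95; 0 0 0 0 0.023 0 95; 0 0 0 0 0.029 0 95; 0 0 0 0 0.034 0 95;0 0 0 0 0.037 0 95;0 0 0 0 0.037 0 95'; python3 dot.py
```

```text
clock: 4.85
eef_pos: [442.6, 138.3, 136.2]
tcp_rot: [3.142, -0.0, -2.94]
contact_force: [-0.2, -1.7, 1.4]
opening: 0.629
grasp_force: 1.0
clock: 5.72
eef_pos: [435.4, 174.4, 136.3]
tcp_rot: [3.141, 0.0, -2.94]
contact_force: [0.7, 1.1, -0.3]
opening: 0.625
grasp_force: 0.0
747 [318.4 143.4] [761.   54.1   2.5]
10 [260.  251.2] [500.3 180.2 131.4]
pan median [507.2 171.9 129.2] 488
[-0.81 -0.49  0.61] [435.5 174.3 136.4] 5.775
```

```bash
python3 -m creep '0 0 0 0 0.003 0 95; 0 0 0 0 0.006 0 95; 0 0 0 0 0.008 0 95;0 0 0 0 0.008 0 95'; python3 dot.py
```

```text
clock: 6.28
eef_pos: [433.8, 180.9, 136.1]
tcp_rot: [-3.139, -0.0, -2.939]
contact_force: [2.5, -8.7, -0.8]
opening: 0.621
grasp_force: 4.7
743 [318.5 143.4] [762.4  54.   -5.2]
10 [260.  251.2] [500.3 180.8 126.2]
pan median [506.9 171.9 128.9] 528
[ 3.29 -9.84 -1.62] [433.9 180.9 136.1] 6.325
```

Lever is back at its stop and the pan is level again. I'll unload, rise and go to the probe.

```bash
python3 -m creep '0 0 0 0 -0.015 0 95; 0 0 0 0 -0.017 0 95; 0 0 0 0 -0.017 -0.05 60; 0 0 0 0 -0.017 -0.11 0'
python3 - <<'E'
from h import *
print(r.sense()["eef_pos"],tool_delta([448.7,-297.5,235],R.from_euler('xyz',[np.pi,0,np.radians(65+90)])))
E
```

```text
clock: 6.82
eef_pos: [436.4, 165.0, 246.8]
tcp_rot: [3.141, -0.002, -2.941]
contact_force: [1.6, 0.0, 0.4]
opening: 0.949
grasp_force: 0.0
[436.38281767 164.95576798 246.8337295 ] (array([ 0.0801, -0.4556,  0.012 ]), array([-0. , -0.1, 36.5]))
```

```bash
python3 -m creep '0 0 5 0.01 -0.05 0 0; 0 0 10 0.02 -0.11 0 0; 0 0 15 0.03 -0.17 0 0; 0 0 20 0.04 -0.23 0 0; 0 0 25 0.05 -0.29 0 0; 0 0 30 0.06 -0.35 0 0; 0 0 36.5 0.07 -0.405 0 0; 0 0 36.5 0.0801 -0.4556 0.012 0'; python3 -m creep '0 0 0 0 0 0 0;0 0 0 0 0 0 0;0 0 0 0 0 0 0;0 0 0 0 0 0 0'
python3 - <<'E'
from h import *
import pickle
f=r.grab_frame("wrist");save(f,"w2.png");pickle.dump((f,r.sense()),open("w2.pkl","wb"))
E
```

```text
clock: 7.82
eef_pos: [450.2, -299.7, 235.1]
tcp_rot: [3.141, 0.003, 2.703]
contact_force: [1.5, 0.8, -0.4]
opening: 0.996
grasp_force: 0.0
clock: 8.32
eef_pos: [450.1, -296.3, 234.7]
tcp_rot: [3.142, 0.001, 2.707]
contact_force: [-0.8, -0.2, 0.1]
opening: 1.002
grasp_force: 0.0
```

View pics/w2.png

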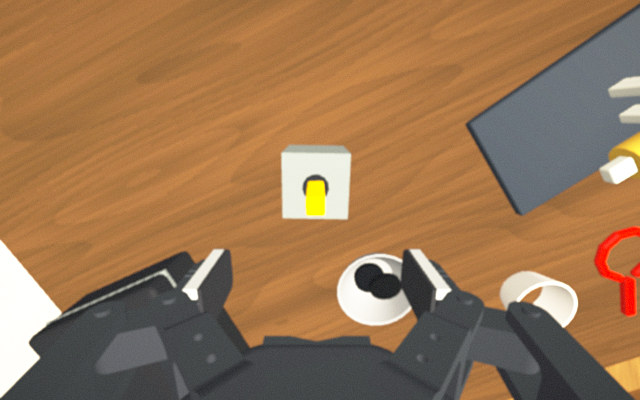

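The wrist view shows the block's top square from (282,153) to (350,219), aligned with the tool, and the yellow grip with its top end near (316,205).

```bash
python3 - <<'E'
from h import *
import pickle
f,s=pickle.load(open("w2.pkl","rb"))
c=onplane(f,np.array([282,350,349.5,282.]),np.array([153,153,219,218.]),85.);print(c.mean(0))
im=f["img"].astype(int);y=(im[...,0]>150)&(im[...,1]>120)&(im[...,2]<90);y[:150]=0;y[240:]=0;y[:,:280]=0;y[:,350:]=0
v,u=np.nonzero(y);p=world(f,u,v);print(u.min(),u.max(),v.min(),v.max(),np.percentile(p[:,2],[5,50,95]))
t=p[p[:,2]>148];print(len(t),t.mean(0))
m=(v>v.max()-9);print(onplane(f,u[m].mean(),float(v.max()-4.),155.))
print(s["eef_pos"],tool_delta([448.7,-297.5,106],R.from_euler('xyz',[np.pi,0,np.radians(65+90)])))
E
```

```text
[ 450.00960423 -296.48842609   85.        ]
280 349 150 239 [ -0.78046584 108.89268203 155.44987041]
355 [ 447.79620483 -296.16850365  155.67510499]
[ 471.32184768 -308.44203783  155.        ]
[ 450.11921047 -296.36577066  234.66436261] (array([ 0.0009, -0.0016,  0.1287]), array([0. , 0. , 0.1]))
```

```bash
python3 -m creep '0 0 0 0.0005 -0.0006 0.05 0;0 0 0 0.0005 -0.0006 0.1 0;0 0 0 0.0005 -0.0006 0.1287 0;0 0 0 0.0005 -0.0006 0.1287 60;0 0 0 0.0005 -0.0006 0.1287 140;0 0 0 0.0005 -0.0006 0.1287 230;0 0 0 0.0005 -0.0006 0.1287 230;0 0 0 0.0005 -0.0006 0.1287 230' 45;  python3 -m creep '0 0 0 0 0 0 230;0 0 0 0 0 0 230;0 0 0 0 0 0 230;0 0 0 0 0 0 230'
```

```text
clock: 9.38
eef_pos: [449.8, -297.9, 106.9]
tcp_rot: [-3.141, 0.002, 2.706]
contact_force: [-0.5, 1.5, 6.3]
opening: 0.183
grasp_force: 44.3
clock: 9.88
eef_pos: [449.8, -297.9, 106.9]
tcp_rot: [-3.141, 0.002, 2.706]
contact_force: [0.2, 1.6, 7.0]
opening: 0.176
grasp_force: 44.3
```

```bash
python3 -m creep '0 0 0 0 0 -0.008 230;0 0 0 0 0 -0.02 230;0 0 0 0 0 -0.04 230;0 0 0 0 0 -0.06 230;0 0 0 0 0 -0.09 230;0 0 0 0 0 -0.13 230;0 0 0 0 0 -0.17 230;0 0 0 0 0 -0.19 230';  python3 -m creep '0 0 0 0 0 0 230;0 0 0 0 0 0 230;0 0 0 0 0 0 230;0 0 0 0 0 0 230'
python3 - <<'E'
from h import *
import pickle
f=r.grab_frame("wrist");save(f,"w3.png",(200,180,440,400),3)
f=r.grab_frame("side");save(f,"s3.png");pickle.dump(f,open("s3.pkl","wb"))
for i in range(4): print(r.sense()["contact_force"].round(2))
print(r.sense()["eef_pos"],tool_delta([500.3,180,296],R.from_euler('xyz',[np.pi,0,np.radians(65+90)])))
E
```

```text
clock: 10.88
eef_pos: [449.7, -297.9, 298.9]
tcp_rot: [-3.141, 0.004, 2.706]
contact_force: [0.0, -0.7, -0.3]
opening: 0.179
grasp_force: 43.8
clock: 11.38
eef_pos: [448.8, -297.3, 294.7]
tcp_rot: [3.141, -0.002, 2.706]
contact_force: [-0.1, 0.5, -0.8]
opening: 0.178
grasp_force: 43.8
[-0.51  0.21 -0.07]
[-0.51  0.21 -0.07]
[-0.51  0.21 -0.07]
[-0.51  0.21 -0.07]
[ 448.94773471 -297.40129101  295.04517668] (array([ 0.1549,  0.4545, -0.0008]), array([ 0. , -0.1,  0. ]))
```

View pics/w3.png

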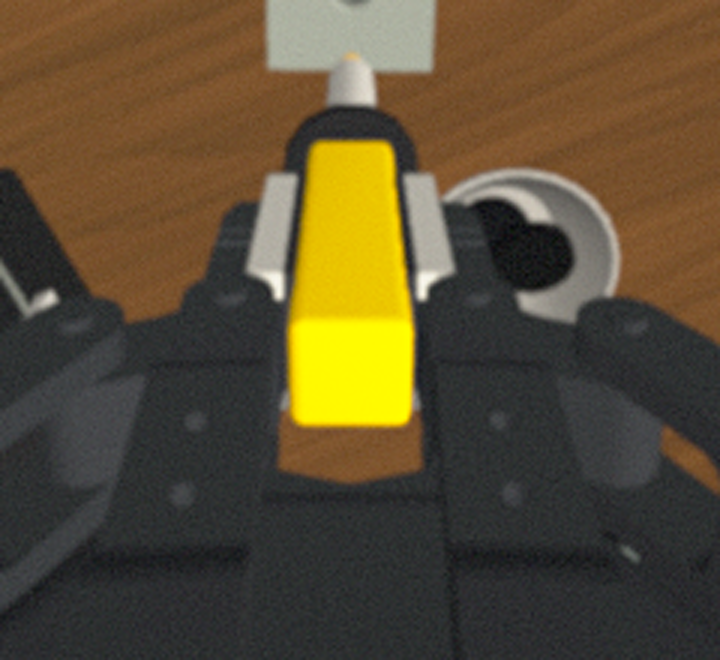

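The crop shows the probe gripped square, with its brass tip at (351,57) in the crop, about (316.7,198.7) in the full frame. I'll go above the pan.

```bash
python3 - <<'E'
from h import *
f=r.grab_frame("wrist");s=r.sense();print(s["eef_pos"],s["contact_force"]);t=onplane(f,316.7,198.9,s["eef_pos"][2]-97.9+2);print(t)
A=R.from_euler('xyz',s["tcp_rot"]);print("tip in tool",A.inv().apply(t-s["eef_pos"]))
E
python3 -m creep '0 0 0 0.01 0.03 0 230;0 0 0 0.03 0.09 0 230;0 0 0 0.05 0.15 0 230;0 0 0 0.07 0.21 0 230;0 0 0 0.09 0.27 0 230;0 0 0 0.112 0.33 0 230;0 0 0 0.132 0.39 0 230;0 0 0 0.149 0.44 0 230';python3 -m creep '0 0 0 0.0059 0.0145 0.02 230;0 0 0 0.0059 0.0145 0.04 230;0 0 0 0.0059 0.0145 0.04 230;0 0 0 0.0059 0.0145 0.04 230;0 0 0 0.0059 0.0145 0.04 230;0 0 0 0.0059 0.0145 0.04 230'
python3 - <<'E'
from h import *
f=r.grab_frame("wrist");save(f,"w4.png",(250,120,390,240),5)
import pickle;pickle.dump((f,r.sense()),open("w4.pkl","wb"))
print(r.sense()["eef_pos"],r.sense()["contact_force"])
E
```

```text
[ 449.01722472 -297.40190677  295.20757834] [-0.63140396 -0.05196428 -1.30935727]
[ 446.85939934 -295.85050722  199.30757834]
tip in tool [ 2.55014996  0.48339458 95.90170028]
clock: 12.52
eef_pos: [499.7, 166.6, 295.7]
tcp_rot: [3.141, 0.0, 2.706]
contact_force: [1.1, -0.8, 0.1]
opening: 0.18
grasp_force: 44.1
clock: 13.28
eef_pos: [500.8, 179.8, 256.3]
tcp_rot: [3.141, 0.001, 2.705]
contact_force: [0.8, 0.7, -1.3]
opening: 0.181
grasp_force: 44.3
[500.76744995 179.78449742 256.12268864] [ 0.5750312  -1.04448206 -1.42636012]
```

View pics/w4.png

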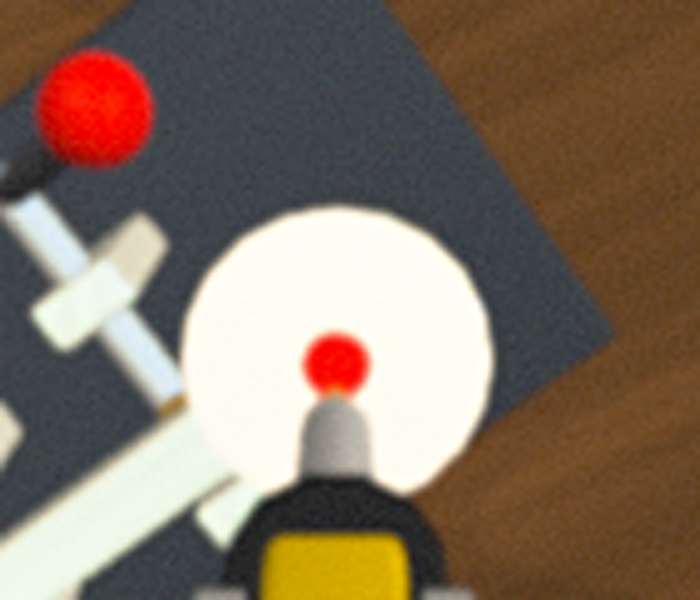

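The crop shows the tip at (337,389) and the dot centre at (337,364), so they are in line sideways.

```bash
python3 - <<'E'
from h import *
import pickle
f,s=pickle.load(open("w4.pkl","rb"));A=R.from_euler('xyz',s["tcp_rot"])
q=lambda x,y:(250+(x+.5)/5-.5,120+(y+.5)/5-.5)
t=onplane(f,*q(337,390),s["eef_pos"][2]-97.9+3);d=onplane(f,*q(337,364),130.)
print(t,d,"tool delta",A.inv().apply(d-t))
E
```

```text
[497.81353355 182.10124686 161.22268864] [501.14544625 180.67144669 130.        ] tool delta [-3.60385468  0.09166814 31.22508743]
```

```bash
python3 -m creep '0 0 0 -0.002 0 0.008 230;0 0 0 -0.0035 0 0.015 230;0 0 0 -0.0035 0 0.021 230;0 0 0 -0.0035 0 0.021 230;0 0 0 -0.0035 0 0.021 230;0 0 0 -0.0035 0 0.021 230'
python3 - <<'E'
from h import *
f=r.grab_frame("wrist");save(f,"w5.png",(280,150,360,220),8)
import pickle;pickle.dump((f,r.sense()),open("w5.pkl","wb"))
print(r.sense()["eef_pos"],r.sense()["contact_force"],r.sense()["tcp_rot"])
E
```

```text
clock: 14.08
eef_pos: [503.8, 178.5, 234.8]
tcp_rot: [3.141, 0.0, 2.706]
contact_force: [0.3, -1.1, -0.3]
opening: 0.18
grasp_force: 44.3
[503.78079303 178.54110159 234.83834396] [ 0.7086226   0.49068235 -1.97225856] [3.14125403e+00 3.07607471e-04 2.70592913e+00]
```

View pics/w5.png

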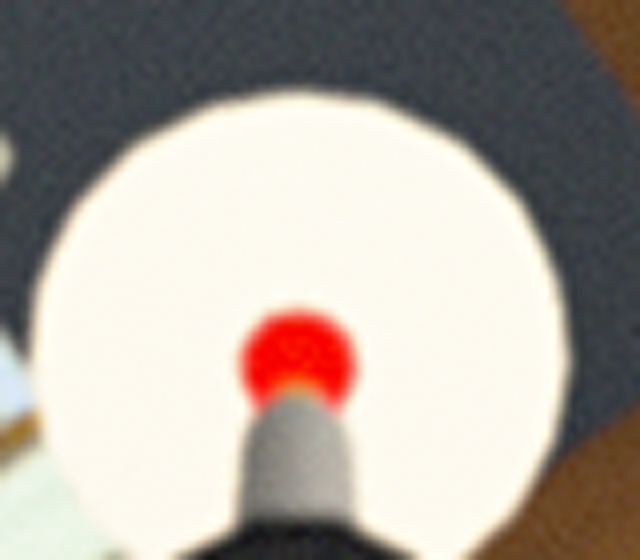

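The crop shows the dot centre at (298,365) with a radius of 56 px. The brass ball's far edge is at about (298,377), so its centre is near (298,401), partly hidden by the nose.

```bash
python3 - <<'E'
from h import *
import pickle
f,s=pickle.load(open("w5.pkl","rb"));A=R.from_euler('xyz',s["tcp_rot"])
q=lambda x,y:(280+(x+.5)/8-.5,150+(y+.5)/8-.5)
d=onplane(f,*q(298,365),130.);print(d)
for y in (377,385,401):
    t=onplane(f,*q(298,y),s["eef_pos"][2]-97.9+3);print(y,t,"tool delta",A.inv().apply(d-t))
# profile column for edge of brass/nose
for v in range(188,206): print(v, f["img"][v,316:319].tolist())
E
```

```text
[501.11119771 180.49084118 130.        ]
377 [499.84257937 181.05467127 139.93834396] tool delta [-1.3850029   0.02084389  9.9387781 ]
385 [500.65140597 180.67869059 139.93834396] tool delta [-0.49306028  0.02036984  9.93850357]
401 [502.27405817 179.92440543 139.93834396] tool delta [1.29633768 0.01941881 9.93795282]
188 [[251, 202, 177], [251, 193, 169], [251, 205, 181]]
189 [[250, 111, 96], [250, 103, 86], [250, 113, 99]]
190 [[249, 31, 8], [249, 36, 12], [249, 31, 14]]
191 [[249, 0, 0], [249, 0, 0], [248, 0, 0]]
192 [[249, 7, 0], [249, 18, 0], [249, 16, 0]]
193 [[249, 7, 0], [249, 13, 0], [248, 5, 0]]
194 [[249, 25, 0], [249, 14, 0], [248, 0, 0]]
195 [[250, 1, 0], [249, 6, 0], [250, 28, 0]]
196 [[248, 30, 0], [248, 40, 0], [248, 23, 0]]
197 [[242, 84, 25], [242, 85, 27], [246, 75, 15]]
198 [[224, 129, 73], [225, 133, 69], [234, 123, 71]]
199 [[188, 150, 111], [191, 155, 114], [206, 152, 115]]
200 [[157, 148, 134], [163, 157, 140], [177, 166, 145]]
201 [[150, 148, 142], [154, 152, 142], [164, 163, 150]]
202 [[148, 147, 139], [158, 158, 147], [167, 161, 155]]
203 [[153, 149, 142], [161, 155, 148], [166, 161, 152]]
204 [[151, 148, 140], [161, 157, 148], [167, 162, 153]]
205 [[149, 147, 137], [163, 158, 148], [169, 163, 154]]
```

```bash
cat > fz.py <<'E'
from h import *
F=[];Z=[]
for i in range(14): r.grab_frame("wrist");s=r.sense();F.append(s["contact_force"]);Z.append(s["eef_pos"])
print("F",np.mean(F,0).round(2),np.std(F,0).round(2)/3.7,"P",np.mean(Z,0).round(2),s["tcp_rot"].round(4),s["clock"])
E
python3 fz.py; python3 -m creep '0 0 0 0.0012 0 0.0015 230;0 0 0 0.0012 0 0.003 230;0 0 0 0.0012 0 0.0045 230;0 0 0 0.0012 0 0.006 230;0 0 0 0.0012 0 0.0075 230;0 0 0 0.0012 0 0.009 230;0 0 0 0.0012 0 0.009 230'; python3 fz.py
```

```text
F [-0.03  0.19 -0.85] [0.11081081 0.15945946 0.10540541] P [503.67 178.47 234.65] [-3.1416  0.      2.7059] 14.825
clock: 15.7
eef_pos: [502.6, 179.0, 225.6]
tcp_rot: [3.142, 0.0, 2.706]
contact_force: [0.2, -0.1, -0.1]
opening: 0.184
grasp_force: 44.6
F [-0.27  0.05  0.81] [0.12162162 0.11621622 0.10810811] P [502.61 178.98 225.66] [3.1416 0.     2.7059] 16.4
```

```bash
python3 -m creep '0 0 0 0 0 0.001 230;0 0 0 0 0 0.002 230;0 0 0 0 0 0.003 230;0 0 0 0 0 0.004 230;0 0 0 0 0 0.0045 230;0 0 0 0 0 0.0045 230'; python3 fz.py; python3 dot.py
python3 - <<'E'
from h import *
f=r.grab_frame("wrist");save(f,"w6.png",(260,130,380,220),6)
E
```

```text
clock: 17.15
eef_pos: [502.6, 179.0, 221.1]
tcp_rot: [3.142, 0.0, 2.706]
contact_force: [-0.4, 0.2, 1.1]
opening: 0.183
grasp_force: 44.6
F [-0.04  0.15  2.34] [0.12432432 0.09459459 0.15675676] P [502.59 178.98 221.12] [ 3.1416 -0.      2.7059] 17.85
745 [318.5 143.4] [762.   54.   -2.2]
pan median [508.2 133.8 610.3] 458
[ 0.23 -0.23  1.71] [502.6 179.  221.1] 17.9
```

View pics/w6.png

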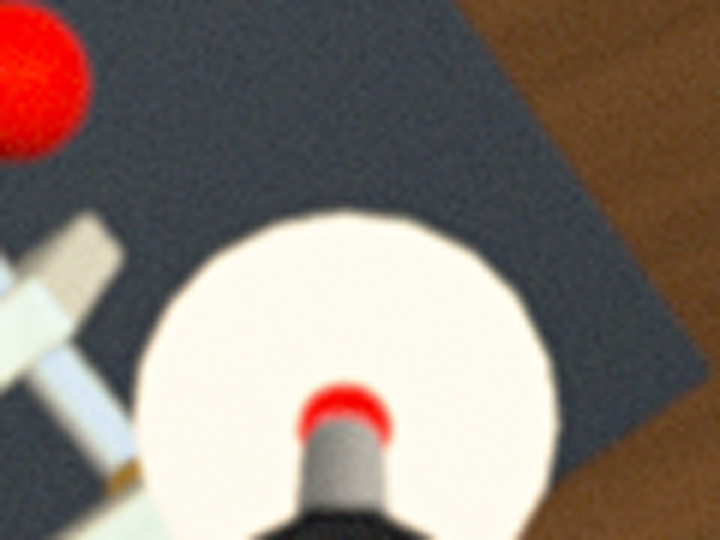

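The crop shows the nose centred sideways on the dot. The dot centre is about (345,428) and the nose's far edge is at y≈417. I'll check the fore-aft offset and that the pan is level.

```bash
python3 - <<'E'
from h import *
f=r.grab_frame("wrist");s=r.sense();A=R.from_euler('xyz',s["tcp_rot"])
q=lambda x,y:(260+(x+.5)/6-.5,130+(y+.5)/6-.5)
d=onplane(f,*q(345,428),130.);c=onplane(f,*q(345,417),140.)
print("dot",d,"nose edge",c,A.inv().apply(c-d))
im=f["img"];z=f["range_z"];v,u=np.mgrid[160:220,280:356];m=(im[160:220,280:356].min(2)>200)
p=world(f,u[m],v[m]);k=np.abs(p[:,2]-125)<25;p=p[k];X=np.c_[p[:,:2]-d[:2],np.ones(len(p))];print("pan plane",np.linalg.lstsq(X,p[:,2],rcond=None)[0],len(p))
E
```

```text
dot [501.10898094 180.55751528 130.        ] nose edge [497.01418592 182.42677802 140.        ] [  4.50077915  -0.03310412 -10.00016903]
pan plane [-9.40065072e-03  1.54743172e-02  1.28500242e+02] 2713
```

```bash
python3 -c "from rig import r; print(r.sense()['clock'], r.sign_off())"
```

```text
the job is handed in; nothing more can be done
18.0 None
```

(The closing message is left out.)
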